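Slim spice tin back into its packed row

TASK

Put the tall slim steel tin that stands out on the bench back into the row of short tins in the wooden rack. Hold it upright with its broad faces towards its neighbours, lower it into the wide gap between the two middle tins and press it down so that it nudges them apart, until it stands right down on the slats, upright, with both neighbours still standing in the rack beside it; then let go.

Things in the scene. Friction and masses are not known exactly. Their poses are not given: they have to be found in the camera images.
- slim_mid (a point): Centre (60 mm above underside) of the tall slim steel tin: 50 (x) x 36 (y, thick) x 120 high, screw cap to 128; loose, 0.17-0.35 kg, z up. Its lowest 16 mm tapers in y to a foot 20 thick (a wedge); above, the broad faces are flat: pinch the 36 about 100 above the underside, to keep the fingers above the short tins. Starts upright on the bench (z = 0) among other tins, any of 3 spots, yaw up to 0.6 rad.
- rack: Fixed wooden slatted rack, 86 (x) x 272 (y, along the row), end boards 56 mm high. Origin: centre of underside on the bench, z up. Slat tops 24 above it; inside 70 (x, between rails 45 high) x 252 (y). Four short tins stand in it in a row along y, one wide gap near its middle, a few mm free elsewhere; smooth, friction about 0.3.
- tin_left: Middle tin on the +y side of the wide gap: short square steel tin, 60 (x) x 50 (y) x 60 mm high, round lid to 66; upper y edges bevelled 6 in over the top 10. Loose, 0.15-0.31 kg, slides on the slats. Origin: centre of underside; axes as the rack's. Gap to tin_right 22-28 at the start, with room behind both to spread. Pressing in takes under 20 N.
- tin_right: Middle tin on the -y side of the wide gap: same short square steel tin, 60 (x) x 50 (y) x 60 mm high, round lid to 66, bevelled upper y edges. Loose, 0.15-0.31 kg, slides on the slats. Origin: centre of underside; axes as the rack's.
Things that resemble listed ones, but are neither listed nor needed, are in the scene too. Leave any yellow look-alike of the part that bears slim_mid alone.

How it is judged:
At the end, for the whole second after the job is handed in: Slim tin on the slats (centre 78-90 mm over rack underside) between the middle tins (within 60 mm of each, they 80+ apart), within 15 mm of the centre line, upright within 10 deg, turned within 11 deg; both tins at rest on the slats (6 mm), within 20 mm of the line, upright within 10 deg (x of slim_mid in the frame of rack between -0.015 and 0.015 m and z of slim_mid in the frame of rack between 0.078 and 0.09 m and angle between each of slim_mid, tin_left, tin_right's own z axis and vertical below 0.175 rad and angle between the x axis of slim_mid and the x axis of rack, either way round below 0.2 rad and horizontal distance between slim_mid and tin_left below 0.06 m and z of tin_left in the frame of rack between 0.018 and 0.03 m and x of tin_left in the frame of rack between -0.02 and 0.02 m and linear speed of each of tin_left, tin_right below 0.02 m/s and horizontal distance between slim_mid and tin_right below 0.06 m and z of tin_right in the frame of rack between 0.018 and 0.03 m and x of tin_right in the frame of rack between -0.02 and 0.02 m and horizontal distance between tin_left and tin_right above 0.08 m); the robot touches nothing.
It fails at once if a middle tin is tipped more than 20 degrees (angle between any of tin_left, tin_right's own z axis and vertical above 0.35 rad).
It also fails if it takes over 38 s, if anything falls off the work surface, if the arm or the gripper's body presses on something with over 40 N, if the wrist force passes 120 N, or if a joint passes its speed limit or range.

ROBOT

A 7-joint arm with a two-finger parallel gripper is mounted at the origin on the work surface. World frame = base frame: x ahead of the robot, y to its left, z up, the work surface at z = 0. Lengths are in m, angles in rad, forces in N, time in s.
With the tool pointing down it reaches from about 0.425 to 0.875 m from the base axis. Payload 9.9 kg.
Tool frame: the origin (TCP) lies between the finger pads; the fingertips stand 19 mm ahead of it and the grasp point (between the pads) is the TCP; z points along the fingers, y is the line along which they close (so a half turn about z gives the same grasp; the last joint's range is limited). The gripper opens to 85 mm and grips with 20 to 120 N. Pads are 22 mm wide; open, the fingers measure 114 mm over their backs; the gripper's body (76 mm by 85 mm) begins 54 mm behind the grasp point. The pads swing forward as they close: fully open they stand 13 mm farther back than shut.
Start: joints at [-1.236, 0.576, 0.025, 1.437, -0.015, 1.129, -0.057], TCP at [0.274, 0.617, 0.25] pointing down, gripper open.
Joint ranges: [-2.76, 2.76], [-0.34, 2.15], [-1.52, 1.57], [0.19, 2.46], [-1.09, 4.23], [0.17, 1.99], [-2.82, 2.82]. Speed limits (rad/s): [2.22, 2.22, 3.01, 3.01, 3.14, 3.14, 3.14].

INTERFACE

Orientations are given as a unit quaternion [x, y, z, w].
In Python, from cell import manip gives the robot as it stands.
- The arm moves only by the tool move_arm, never from a script. Its argument "moves" is a list of rows, each a list of 2 entries, a list of its own where there are three numbers: the shift along the world's x, y, z each as a share of 0.25 m, from -1 to 1, then the turn, a rotation vector about the world's x, y, z each as a share of 90 degrees, from -1 to 1. In form: [[[dx, dy, dz], [rx, ry, rz]], ...]. A call has 1 to 8 rows; each row is the pose to reach, as a shift and turn from the pose commanded when the call began; what a row does not reach only later rows make up. A row lasts 1/12 s, in which the tool goes at most 41.7 mm and 7.16 degrees, less where a joint would pass 70% of its speed; a pose out of reach is approached as far as the arm can. A call with a number of a shift or a turn outside -1 to 1 is refused whole. A call with a gripper value outside its range is refused whole. "hand" is the opening, from -1 (shut) to 1 (fully open), set as the call begins (left out, the last holds). The fingers move at their own pace and stop on an object; "grip_force" is the grip in N (left out, the last holds). Time passes only in rows, so rows that repeat a pose let the fingers close. It gives the time, the measured TCP pose, the force, the opening and the grip force at its end, in the units of the state.
- manip.get_state(): the state, without advancing time (a new reading comes with each control period).
- manip.snapshot(name): name is "scene" or "top"; returns a dict with "image" (480x640x3 uint8, blue, green, red), "fx", "fy", "cx", "cy" (pixels), "extrinsics" (4x4, takes a point from camera to world coordinates). Camera axes: x right, y down, z forward; pixel columns grow to the right and rows downward; lengths in m; the calibration is good to about 2 mm. A picture is of the moment at which its call begins. There is no depth.
- manip.finish_job(): hands the job in; it is judged then, once.
The state is a dict: "t": time; "joints": joint angles; "dq": joint speeds; "tau": joint torques, N m; "position": TCP position; "ee_rot": TCP orientation; "contact_force": force on the tool from outside, world axes, zero at the start; "ft_torque": the same for the moment, N m; "grip_width": finger opening in m; "finger_force": force on a finger pad.
Only numpy, scipy, OpenCV 4.12 (cv2) and the standard library are available. Lean on these libraries where they do the work, as an engineer would, in place of code of your own. Each camera call takes 0.05 s, during which the arm holds its last target. There are 200 camera calls.

## Working session

There is one attempt and no reset: what is moved stays moved. The work goes in short steps, Python scripts to look and compute and a tool call to move; the robot and the scene stay as the last step left them, time stands still between calls to the robot, and variables do not carry over. Pictures are saved under pics/ and viewed, at most 10 in all, crops included, and the job is handed in when it is done.

Besides the shell and the picture viewer there is one more tool, called after "Call:" as name(argument=value, ...) on one line, values as JSON. move_arm: Moves the arm, as the interface text tells. Its arguments: {"type":"object","properties":{"moves":{"type":"array"},"hand":{"type":"number"},"grip_force":{"type":"number"}},"required":["moves"]}

```bash
mkdir -p pics; cat > h.py <<'E'
import numpy as np, cv2
from cell import manip
def snap(n,f=None):
    s=manip.snapshot(n)
    if f: cv2.imwrite('pics/'+f,s['image'])
    return s
def ray(s,u,v,z):
    T=np.array(s['extrinsics']); d=T[:3,:3]@np.array([(u-s['cx'])/s['fx'],(v-s['cy'])/s['fy'],1]); o=T[:3,3]
    return o+d*(z-o[2])/d[2]
def proj(s,p):
    T=np.linalg.inv(np.array(s['extrinsics'])); q=T[:3,:3]@np.array(p)+T[:3,3]
    return s['fx']*q[0]/q[2]+s['cx'],s['fy']*q[1]/q[2]+s['cy']
E
python3 - <<'E'
from h import *
for n in('scene','top'):
    s=snap(n,n+'1.png'); print(n,s['fx'],np.round(s['extrinsics'],3).tolist())
st=manip.get_state(); print(st['t'],st['position'],st['ee_rot'],st['grip_width'])
E
```

```text
scene 486.6321950634754 [[0.239, 0.731, -0.639, 0.916], [0.971, -0.194, 0.142, 0.01], [-0.02, -0.654, -0.756, 0.647], [0.0, 0.0, 0.0, 1.0]]
top 451.3441395807341 [[-0.048, -0.967, 0.25, 0.262], [-0.999, 0.045, -0.016, 0.118], [0.004, -0.25, -0.968, 0.91], [0.0, 0.0, 0.0, 1.0]]
0.1 [0.27433257 0.61633842 0.24951819] [ 2.07861685e-01  9.78157951e-01 -7.27252472e-04 -1.19064969e-04] 0.08566996574115032
```

View pics/scene1.png

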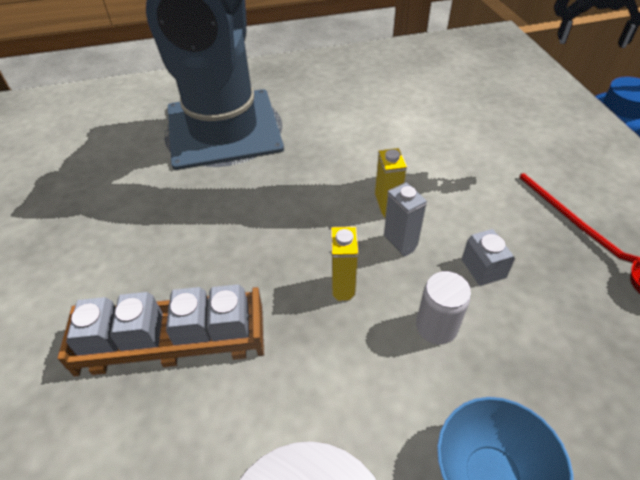

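View pics/top1.png

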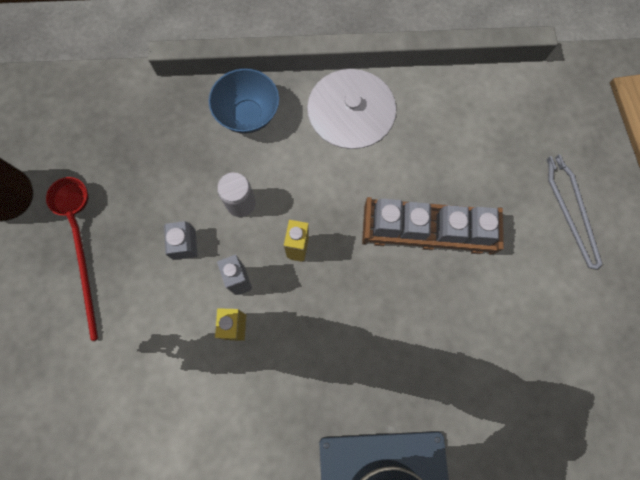

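Both views show the grey slim tin at scene (405,218) / top (231,270). It could be taken for the yellow look-alikes at scene (344,265) and (391,180), the short grey tin at (489,257) or the white cylinder at (445,305). The rack is at scene (165,325) / top (433,225), with its wide gap at top (439,222). I choose the tall grey tin and check it in a close crop.

```bash
python3 - <<'E'
from h import *
a=cv2.imread('pics/scene1.png');b=cv2.imread('pics/top1.png')
R=lambda im,x,y,w,h:cv2.resize(im[y:y+h,x:x+w],(400,300),interpolation=cv2.INTER_CUBIC)
c=np.vstack([np.hstack([R(a,365,170,80,60+0),R(b,201,240,80,60)]),np.hstack([R(a,50,255,240,180),R(b,355,170,160,120)])])
cv2.imwrite('pics/crop1.png',c)
E
```

```text
(no output)
```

View pics/crop1.png

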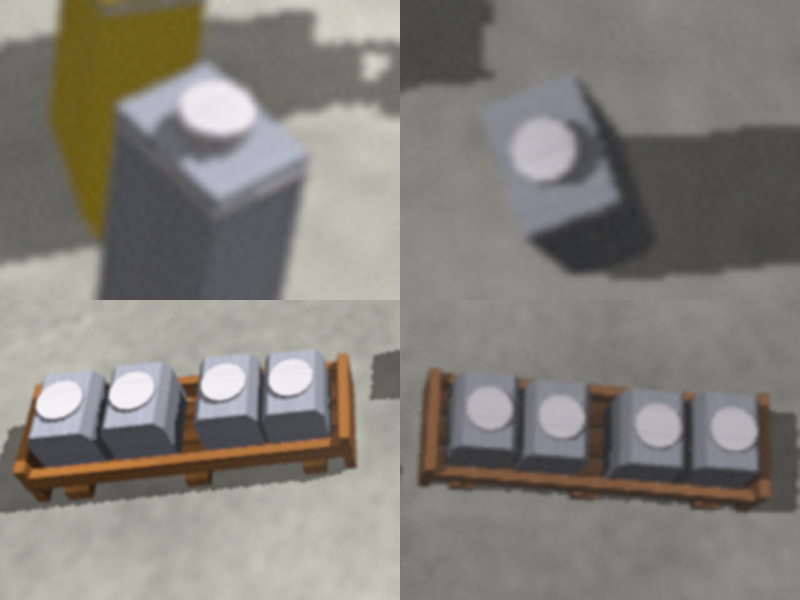

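```bash
cat > m.py <<'E'
from h import *
def lids(s,zz,lo=185):
    im=s['image']; g=im.min(2); m=(g>lo).astype(np.uint8)
    n,l,st,c=cv2.connectedComponentsWithStats(m)
    return [(c[i],ray(s,*c[i],zz),st[i][4]) for i in range(1,n) if 20<st[i][4]<900]
E
python3 - <<'E'
from m import *
A=snap('scene');B=snap('top')
for s,c in((A,[(388.4,190.6),(406.6,182.6),(426.6,201),(408,212)]),(B,[(217.4,262),(236.4,254.4),(245,280),(227,288)])):
    p=np.array([ray(s,*q,.12) for q in c])[:,:2]
    print('slim',np.round(p,4).tolist(),'c',p.mean(0),'sides',np.linalg.norm(p-np.roll(p,-1,0),axis=1),'ang',np.arctan2(*(p[2]-p[1])[::-1]),np.arctan2(*(p[3]-p[0])[::-1]))
    print([ (np.round(c,1).tolist(),np.round(p[:2],4).tolist(),int(a)) for c,p,a in lids(s,.09,165)])
p=np.array([ray(B,*q,.056) for q in[(367,198),(362.2,242.8),(502.2,250),(502.2,208)]])[:,:2];print('rack',p,p.mean(0),np.linalg.norm(p-np.roll(p,-1,0),axis=1))
E
```

```text
slim [[0.3982, 0.2344], [0.3882, 0.2681], [0.4352, 0.2831], [0.45, 0.2475]] c [0.41790842 0.25827849] sides [0.03522432 0.04928604 0.0385095  0.05337425] ang 0.30795671595360563 0.24882709096864167
[([439.4, 14.5], [-0.2039, 0.5777], 371), ([375.8, 16.8], [-0.2367, 0.4217], 403), ([253.9, 28.5], [-0.2601, 0.1178], 46), ([330.1, 42.9], [-0.1394, 0.2786], 38), ([274.4, 49.0], [-0.147, 0.1485], 65), ([252.9, 55.0], [-0.1336, 0.0965], 58), ([363.6, 63.0], [-0.0316, 0.3271], 36), ([318.0, 66.5], [-0.0449, 0.227], 21), ([369.6, 69.5], [-0.0024, 0.3317], 26), ([543.0, 75.1], [0.1185, 0.6754], 57), ([568.1, 77.2], [0.1399, 0.7208], 35), ([49.2, 79.9], [-0.1497, -0.3451], 38), ([32.7, 92.8], [-0.1056, -0.3731], 45), ([310.3, 151.4], [0.2356, 0.1452], 36), ([144.9, 176.0], [0.2254, -0.1455], 473), ([255.9, 171.0], [0.2627, 0.0423], 111), ([174.8, 178.8], [0.2462, -0.0955], 21), ([635.8, 193.5], [0.4789, 0.6307], 37), ([611.4, 197.4], [0.4767, 0.5877], 44), ([631.7, 205.4], [0.5008, 0.607], 136), ([545.7, 213.0], [0.4809, 0.4682], 38), ([16.6, 229.7], [0.3021, -0.3427], 457), ([11.9, 219.8], [0
[... 1372 characters left out ...]
323, 0.2818], [0.4446, 0.2479], [0.3975, 0.233], [0.3848, 0.2647]] c [0.41480637 0.25684467] sides [0.03604023 0.04936604 0.03415874 0.05045157] ang -2.8336447404857905 -2.795106072554915
[([232.1, 186.3], [0.587, 0.2606], 637), ([390.0, 212.6], [0.5195, -0.0399], 216), ([418.9, 216.1], [0.51, -0.0941], 217), ([457.8, 219.6], [0.4996, -0.1673], 218), ([487.9, 221.1], [0.4939, -0.2242], 218), ([295.1, 232.4], [0.4888, 0.1424], 97), ([174.4, 236.1], [0.4922, 0.369], 217), ([228.8, 269.5], [0.4236, 0.267], 111)]
rack [[ 0.56288349 -0.00309772]
 [ 0.47106944  0.01333536]
 [ 0.44388207 -0.25776145]
 [ 0.5293099  -0.27078297]] [ 0.50178623 -0.1295767 ] [0.09327308 0.27245666 0.08641455 0.26978247]
```

Call:
move_arm(moves=[[[0.4,-1.0,0],[0,0,0.457]],[[0.4,-1.0,0],[0,0,0.457]],[[0.4,-1.0,0],[0,0,0.457]],[[0.4,-1.0,0],[0,0,0.457]],[[0.4,-1.0,0],[0,0,0.457]],[[0.4,-1.0,0],[0,0,0.457]],[[0.4,-1.0,0],[0,0,0.457]],[[0.4,-1.0,0],[0,0,0.457]]], hand=1)

```text
t: 0.87
position: [0.3772, 0.3611, 0.2505]
ee_rot: [-0.145, 0.989, -0.001, 0.0]
contact_force: [-0.3, 0.0, -0.1]
grip_width: 0.0855
finger_force: 0.0
```

Call:
move_arm(moves=[[[0.167,-0.435,0],[0,0,0]],[[0.167,-0.435,0],[0,0,0]],[[0.167,-0.435,0],[0,0,0]],[[0.167,-0.435,-0.1],[0,0,0]],[[0.167,-0.435,-0.2],[0,0,0]],[[0.167,-0.435,-0.2],[0,0,0]],[[0.167,-0.435,-0.2],[0,0,0]]])

```text
t: 1.45
position: [0.4155, 0.2582, 0.1999]
ee_rot: [-0.149, 0.989, -0.0, -0.001]
contact_force: [-0.4, 0.1, 0.1]
grip_width: 0.085
finger_force: 0.0
```

```bash
python3 - <<'E'
from h import *
s=snap('scene'); print(manip.get_state()['position'])
cv2.imwrite('pics/c2.png',cv2.resize(s['image'][80:305,300:600],(800,600)))
E
```

```text
[0.41609602 0.25875689 0.20077545]
```

View pics/c2.png

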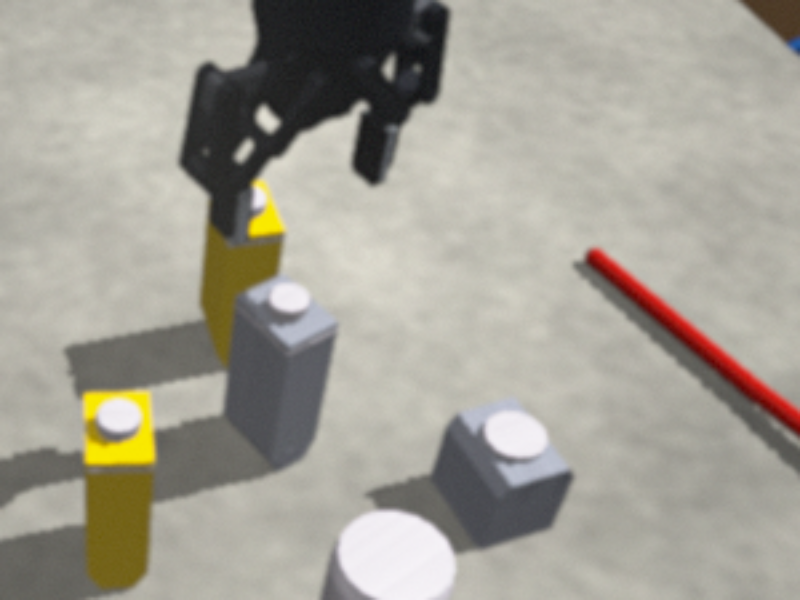

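The open fingers hang over the grey slim tin (crop 285,330), one either side of its 36 mm thickness. The yellow tins are clear at (120,430) and (245,260). Next I descend and grip.

Call:
move_arm(moves=[[[0,0,-0.15],[0,0,0]],[[0,0,-0.27],[0,0,0]],[[0,0,-0.36],[0,0,0]],[[0,0,-0.4],[0,0,0]],[[0,0,-0.4],[0,0,0]],[[0,0,-0.4],[0,0,0]]])

```text
t: 2.0
position: [0.4166, 0.2589, 0.1011]
ee_rot: [-0.149, 0.989, 0.0, 0.0]
contact_force: [-0.6, -0.8, -0.1]
grip_width: 0.0859
finger_force: 0.0
```

Call:
move_arm(moves=[[[0,0,0],[0,0,0]],[[0,0,0],[0,0,0]],[[0,0,0],[0,0,0]],[[0,0,0],[0,0,0]],[[0,0,0],[0,0,0]],[[0,0,0],[0,0,0]],[[0,0,0],[0,0,0]],[[0,0,0],[0,0,0]]], hand=-1, grip_force=50)

```text
t: 2.67
position: [0.4167, 0.2583, 0.1012]
ee_rot: [-0.149, 0.989, 0.0, 0.001]
contact_force: [0.1, 0.1, 7.1]
grip_width: 0.0357
finger_force: 49.2
```

Call:
move_arm(moves=[[[0,0,0.1],[0,0,0]],[[0,0,0.25],[0,0,0]],[[0,0,0.4],[0,0,0]],[[0,0,0.55],[0,0,0]],[[0,0,0.68],[0,0,0]],[[0,0,0.68],[0,0,0]],[[0,0,0.68],[0,0,0]]])

```text
t: 3.25
position: [0.4168, 0.2582, 0.272]
ee_rot: [-0.149, 0.989, 0.001, 0.002]
contact_force: [-0.4, 0.1, -2.3]
grip_width: 0.0357
finger_force: 50.7
```

Call:
move_arm(moves=[[[0.04,-0.1,0],[0,0,-0.05]],[[0.08,-0.22,0],[0,0,-0.1]],[[0.12,-0.35,0],[0,0,-0.15]],[[0.16,-0.48,0],[0,0,-0.2]],[[0.2,-0.61,0],[0,0,-0.25]],[[0.24,-0.74,0],[0,0,-0.267]],[[0.29,-0.87,0],[0,0,-0.267]],[[0.351,-0.98,0],[0,0,-0.267]]])

```text
t: 3.92
position: [0.5028, 0.0103, 0.2687]
ee_rot: [0.061, 0.998, -0.001, -0.002]
contact_force: [0.4, 0.0, -2.5]
grip_width: 0.0356
finger_force: 50.7
```

Call:
move_arm(moves=[[[0,-0.12,0],[0,0,0]],[[0,-0.24,0],[0,0,0]],[[0,-0.36,0],[0,0,0]],[[0,-0.47,0],[0,0,0]],[[0,-0.56,0],[0,0,0]],[[0,-0.56,0],[0,0,0]],[[0,-0.56,0],[0,0,0]],[[0,-0.56,0],[0,0,0]]])

```text
t: 4.58
position: [0.5034, -0.1263, 0.269]
ee_rot: [0.06, 0.998, 0.0, -0.001]
contact_force: [0.2, 0.3, -2.4]
grip_width: 0.036
finger_force: 50.7
```

```bash
python3 - <<'E'
from h import *
s=snap('scene');b=snap('top'); st=manip.get_state();print(st['t'],st['position'],st['ee_rot'],st['grip_width'],st['contact_force'])
c=np.hstack([cv2.resize(s['image'][180:420,20:320],(400,320)),cv2.resize(b['image'][130:290,340:540],(400,320))])
cv2.imwrite('pics/c3.png',c)
E
```

```text
4.6833 [ 0.50379857 -0.1257217   0.26956396] [ 5.92396932e-02  9.98243507e-01  3.01183774e-04 -6.83982967e-04] 0.035680644310572183 [-1.05952906  0.43334529 -2.16053748]
```

View pics/c3.png

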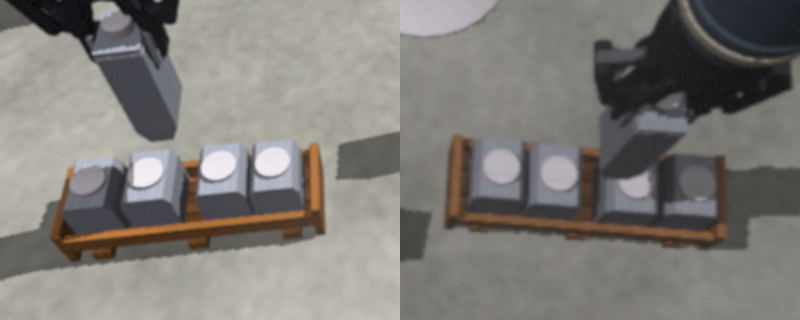

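The tin hangs upright in the gripper above the rack: foot at scene crop (155,138), middle lids at (147,172) and (218,166). I measure the gap a second time, from the scene view.

```bash
python3 - <<'E'
from h import *
P={}
for n in('scene','top'):
    s=snap(n); im=s['image']; hsv=cv2.cvtColor(im,cv2.COLOR_BGR2HSV)
    if n=='scene':
        seeds=[(86,315),(130,309),(183.5,304.5),(224,301)]
    else: seeds=[(390,212.6),(419,216)]
    for u,v in seeds:
        u,v=int(u),int(v); m=np.zeros((482,642),np.uint8); f=im.copy()
        a,_,m,_=cv2.floodFill(f,m,(u,v),(0,0,255),(14,)*3,(14,)*3,4|cv2.FLOODFILL_FIXED_RANGE)
        ys,xs=np.nonzero(m[1:-1,1:-1]); print(n,a,xs.mean().round(1),ys.mean().round(1),ray(s,xs.mean(),ys.mean(),.09).round(4)[:2])
    if n=='scene':
        print('foot proj',proj(s,(.5038,-.1257,.169)),'cap',proj(s,(.5038,-.1257,.297)))
    br=((hsv[...,0]<18)&(hsv[...,1]>130)&(hsv[...,2]>40)).astype(np.uint8)
    k,l,stt,c=cv2.connectedComponentsWithStats(br)
    x0,y0,x1,y1=(40,270,290,390) if n=='scene' else (350,190,515,260)
    w=np.zeros_like(br);w[y0:y1,x0:x1]=br[y0:y1,x0:x1]
    pts=np.argwhere(w)[:,::-1]; pts=np.array([p for p in pts if w[max(0,p[1]-1):p[1]+2,max(0,p[0]-1):p[0]+2].sum()>5])
    h=cv2.approxPolyDP(cv2.convexHull(pts.astype(np.int32)),4,True)[:,0]
    print([(q.tolist(),ray(s,*q,.056).round(3)[:2].tolist()) for q in h])
E
```

```text
scene 391 84.8 314.4 [ 0.4926 -0.2268]
scene 344 130.1 308.3 [ 0.498  -0.1671]
scene 389 183.4 303.4 [ 0.5084 -0.0958]
scene 393 223.9 300.6 [ 0.5178 -0.0414]
foot proj (np.float64(143.98149522693203), np.float64(270.15710214434995)) cap (np.float64(107.6722619222152), np.float64(195.70057849194296))
[([257, 289], [0.485, 0.005]), ([261, 341], [0.573, -0.003]), ([242, 354], [0.585, -0.03]), ([77, 374], [0.56, -0.245]), ([59, 357], [0.528, -0.27]), ([72, 308], [0.451, -0.26])]
top 211 390.1 212.6 [ 0.5194 -0.04  ]
top 212 418.8 216.1 [ 0.5099 -0.0941]
[([493, 247], [0.451, -0.241]), ([448, 244], [0.461, -0.154])]
```

Call:
move_arm(moves=[[[0.002,-0.021,-0.08],[0,0,-0.007]],[[0.002,-0.021,-0.16],[0,0,-0.007]],[[0.002,-0.021,-0.23],[0,0,-0.007]],[[0.002,-0.021,-0.28],[0,0,-0.007]],[[0.002,-0.021,-0.28],[0,0,-0.007]],[[0.002,-0.021,-0.28],[0,0,-0.007]],[[0.002,-0.021,-0.28],[0,0,-0.007]]])

```text
t: 5.37
position: [0.505, -0.1321, 0.2011]
ee_rot: [0.065, 0.998, -0.0, 0.001]
contact_force: [-0.2, 0.1, -1.3]
grip_width: 0.0355
finger_force: 50.6
```

```bash
python3 - <<'E'
from h import *
s=snap('scene');b=snap('top'); st=manip.get_state();print(st['position'],st['ee_rot'],st['contact_force'])
c=np.hstack([cv2.resize(s['image'][210:390,50:275],(500,400),interpolation=2),cv2.resize(b['image'][150:280,360:457],(300,400),interpolation=2)])
cv2.imwrite('pics/c4.png',c)
E
```

```text
[ 0.50510355 -0.13228362  0.20129674] [ 6.54851334e-02  9.97853154e-01 -8.30072584e-05  8.79277581e-04] [-0.68539004  0.33440525 -1.98334855]
```

View pics/c4.png

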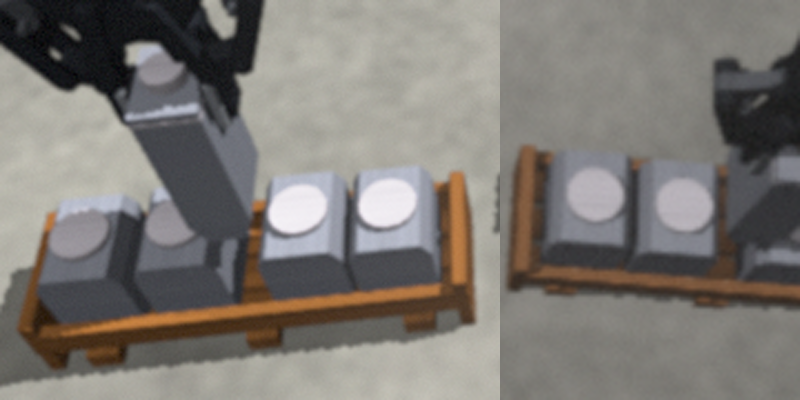

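```bash
python3 - <<'E'
from h import *
for n,x0,y0,k,ox in(('scene',50,210,400/180,0),('top',360,150,400/130,0)):
    s=snap(n); im=s['image']
    w,h=(225,180) if n=='scene' else (160,120)
    k=800/w if n=='scene' else 5
    big=cv2.resize(im[y0:y0+h,x0:x0+w],None,fx=k,fy=k,interpolation=2)
    def P(p): u,v=proj(s,p); return int((u-x0)*k),int((v-y0)*k)
    y=-.131; R=np.array([[np.cos(y),-np.sin(y)],[np.sin(y),np.cos(y)]])
    def L(c,lx,ly,z): return (*(np.array(c)+R@[lx,ly]),z)
    c=(.5051,-.1323); 
    q=[(25,10,.1),(25,-10,.1),(25,-18,.116),(25,-18,.22),(25,18,.22),(25,18,.116)]
    cv2.polylines(big,[np.array([P(L(c,a/1e3,b/1e3,z)) for a,b,z in q])],True,(0,255,0),1)
    for t in((.509,-.095),(.499,-.167)):
        q=[(30,19,.084),(30,25,.074),(30,25,.024),(30,-25,.024),(30,-25,.074),(30,-19,.084)]
        cv2.polylines(big,[np.array([P(L(t,a/1e3,b/1e3,z)) for a,b,z in q])],True,(0,0,255),1)
    if n=='scene': cv2.imwrite('pics/c5.png',big[:600])
E
```

```text
(no output)
```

View pics/c5.png

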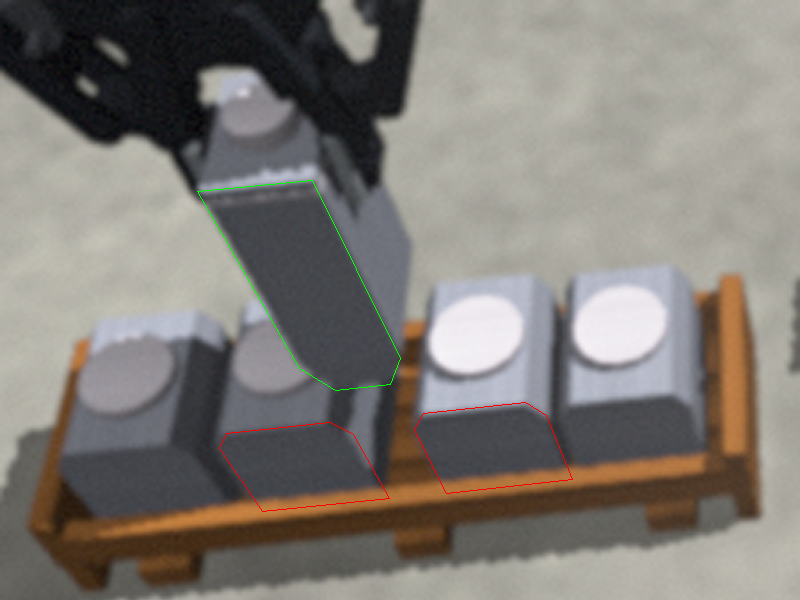

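The slim tin's predicted outline (green) matches the image, and both middle tins fit their outlines (red). The foot is about 1 mm off the gap centre, so I descend gently into the gap.

Call:
move_arm(moves=[[[0,0.005,-0.03],[0,0,0]],[[0,0.005,-0.06],[0,0,0]],[[0,0.005,-0.08],[0,0,0]],[[0,0.005,-0.1],[0,0,0]],[[0,0.005,-0.12],[0,0,0]],[[0,0.005,-0.13],[0,0,0]],[[0,0.005,-0.13],[0,0,0]]])

```text
t: 6.15
position: [0.5042, -0.131, 0.1671]
ee_rot: [0.066, 0.998, 0.0, -0.001]
contact_force: [-0.0, 0.9, -1.6]
grip_width: 0.0357
finger_force: 50.8
```

Call:
move_arm(moves=[[[0,0,-0.01],[0,0,0]],[[0,0,-0.02],[0,0,0]],[[0,0,-0.03],[0,0,0]],[[0,0,-0.04],[0,0,0]],[[0,0,-0.05],[0,0,0]],[[0,0,-0.06],[0,0,0]],[[0,0,-0.07],[0,0,0]],[[0,0,-0.08],[0,0,0]]])

```text
t: 6.82
position: [0.5044, -0.1312, 0.1475]
ee_rot: [0.066, 0.998, -0.0, -0.0]
contact_force: [-0.5, 0.2, -2.5]
grip_width: 0.0352
finger_force: 50.8
```

Call:
move_arm(moves=[[[0,0,-0.012],[0,0,0]],[[0,0,-0.024],[0,0,0]],[[0,0,-0.036],[0,0,0]],[[0,0,-0.048],[0,0,0]],[[0,0,-0.06],[0,0,0]],[[0,0,-0.07],[0,0,0]],[[0,0,-0.08],[0,0,0]],[[0,0,-0.086],[0,0,0]]])

```text
t: 7.48
position: [0.5044, -0.1311, 0.1259]
ee_rot: [0.066, 0.998, 0.0, -0.0]
contact_force: [-0.6, -1.2, -1.4]
grip_width: 0.0353
finger_force: 50.8
```

```bash
python3 - <<'E'
from h import *
s=snap('scene');b=snap('top'); st=manip.get_state();print(st['position'],st['contact_force'])
c=np.hstack([cv2.resize(s['image'][210:390,50:275],(500,400),interpolation=2),cv2.resize(b['image'][150:280,360:457],(300,400),interpolation=2)])
cv2.imwrite('pics/c6.png',c)
E
```

```text
[ 0.50434768 -0.13102657  0.12600035] [ 0.12626883 -1.00248296 -1.84654438]
```

View pics/c6.png

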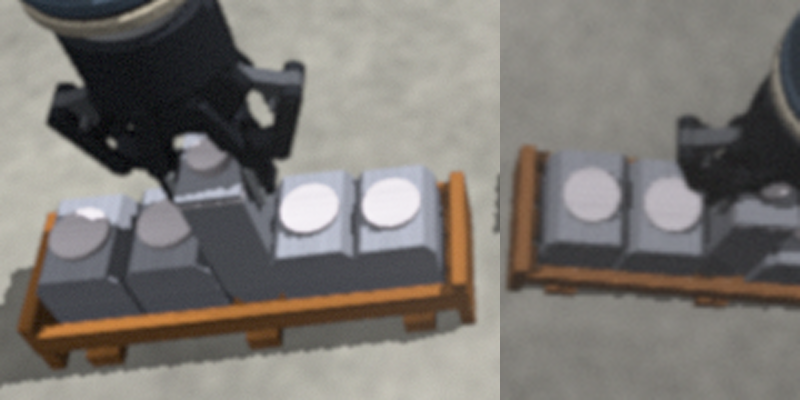

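The slim tin stands between the two middle tins (lids at crop (163,222) and (308,207)), both upright. It does not bear on the slats yet, so I press the last few millimetres.

Call:
move_arm(moves=[[[0,0,-0.004],[0,0,0]],[[0,0,-0.008],[0,0,0]],[[0,0,-0.01],[0,0,0]],[[0,0,-0.01],[0,0,0]]])

```text
t: 7.92
position: [0.5048, -0.131, 0.1251]
ee_rot: [0.066, 0.998, 0.0, 0.001]
contact_force: [-3.4, 1.1, 15.1]
grip_width: 0.0356
finger_force: 51.8
```

Call:
move_arm(moves=[[[0,0,0],[0,0,0]],[[0,0,0],[0,0,0]],[[0,0,0],[0,0,0]],[[0,0,0],[0,0,0]],[[0,0,0],[0,0,0]],[[0,0,0],[0,0,0]]], hand=0.6)

```text
t: 8.42
position: [0.5045, -0.1311, 0.1237]
ee_rot: [0.066, 0.998, 0.0, -0.0]
contact_force: [0.4, 0.3, 0.1]
grip_width: 0.0681
finger_force: 0.0
```

Call:
move_arm(moves=[[[0,0,0.05],[0,0,0]],[[0,0,0.15],[0,0,0]],[[0,0,0.3],[0,0,0]],[[0,0,0.45],[0,0,0]],[[0,0,0.6],[0,0,0]],[[-0.1,0.15,0.65],[0,0,0]],[[-0.1,0.3,0.65],[0,0,0]],[[-0.1,0.45,0.65],[0,0,0]]])

```text
t: 9.08
position: [0.4787, -0.0177, 0.2878]
ee_rot: [0.067, 0.998, 0.0, 0.001]
contact_force: [1.3, -0.2, 0.5]
grip_width: 0.0684
finger_force: 0.0
```

```bash
python3 - <<'E'
from h import *
s=snap('scene');b=snap('top'); st=manip.get_state();print(st['t'],st['position'],st['contact_force'])
c=np.hstack([cv2.resize(s['image'][210:390,50:275],(500,400),interpolation=2),cv2.resize(b['image'][150:280,360:457],(300,400),interpolation=2)])
cv2.imwrite('pics/c7.png',c)
E
```

```text
9.1833 [ 0.4793795  -0.01207245  0.2867186 ] [ 0.11562177 -0.09935193 -0.67379267]
```

View pics/c7.png

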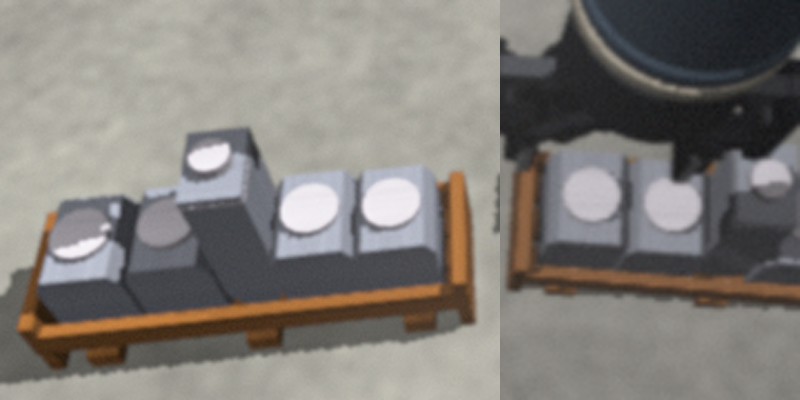

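The slim tin stands upright and fully down at crop (225,220), with its neighbours upright on both sides and the gripper clear. I hand the job in.

```bash
python3 -c "
from cell import manip
print(manip.finish_job())"
```

```text
the job is handed in; nothing more can be done
None
```

The slim steel tin is down on the slats between the two middle tins, all three upright, the gripper is clear, and the job was handed in at about 9 s; no verdict came back.

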